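# Stack moulded test bars crosswise to condition in air

## Robot

A 6-joint arm with a two-finger parallel gripper is mounted at the origin on a cart in front of the work surface, level with it; the furniture and walls round the work are solid. World frame = base frame: x ahead of the robot, y to its left, z up, the work surface at z = 0. Lengths are in mm, angles in rad, forces in N, time in s.
With the tool pointing down it reaches from about 225 to 875 mm from the base axis. Payload 3.4 kg.
Tool frame: the origin (TCP) lies where the fingers leave the gripper's body, on its centre line; the fingertips stand 73 mm ahead of it and the grasp point (between the pads) lies 54 mm ahead of it; z points along the fingers, x is the direction in which the jaws open and shut, and the axes are right-handed (so a half turn about z gives the same grasp; the last joint's range is limited). The gripper opens to 85 mm and grips with 20 to 120 N. Pads are 22 mm wide; open, the fingers measure 114 mm over their backs; the gripper's body (76 mm by 85 mm) begins 54 mm behind the grasp point. The pads swing forward as they close: fully open they stand 13 mm farther back than shut.
Start: joints at [1.144, 0.276, 1.505, -0, 1.361, -0.121], TCP at [173.121, 548.347, 303.928] pointing down, gripper open.
Joint ranges: [-2.89, 2.89], [-0.75, 2.08], [0.22, 2.7], [-1.18, 4.32], [0.11, 2.71], [-2.7, 2.7]. Speed limits (rad/s): [2.57, 2.57, 3.14, 3.14, 3.14, 3.14].

## Interface

Orientations are given as a unit quaternion [w, x, y, z].
In Python, from rig import telemetry, optics, workorder gives the robot as it stands.
- The arm moves only by the tool jog_arm, never from a script. Its argument "moves" is a list that holds one entry, the list of rows, each a list of 5 numbers: the shift along the world's x, y, z in m, then the turn about the world's z in rad, then the closure, from -1 (fully open) to 1 (shut). In form: [[[tx, ty, tz, yaw, grip], ...]]. A call has exactly 8 rows; each row shifts and turns the commanded pose from where the row before left it; what a row does not reach is not made up. A row lasts 1/8 s, in which the tool goes at most 62.5 mm and 10.7 degrees, less where a joint would pass 70% of its speed; a pose out of reach is approached as far as the arm can. A call with a gripper value outside its range is refused whole. The fingers move at their own pace and stop on an object; "squeeze" is the grip in N (left out, the last holds). Time passes only in rows, so rows that do not move let the fingers close, or fill a call up. It gives the time, the measured TCP pose, the force and the opening at its end, in the units of the state.
- telemetry.observe(): the state, without advancing time (a new reading comes with each control period).
- optics.get_image(name): name is "scene" or "top" or "wrist"; returns the picture (384x512x3 uint8, red, green, blue); there is no depth.
- optics.camera_params(name): a dict with "vfov" (degrees; the focal length in pixels is half the picture's height over the tangent of half this angle, whatever the lens; pixels are square), "cx", "cy" (the principal point, pixels), "distortion" ([k1, k2, p1, p2, k3] as OpenCV has them; the pictures are not rectified), "eye" and "attitude" of the camera in the world; the wrist camera has in their place "T_tool_cam" (4x4, takes a point from camera to tool coordinates, whose origin is the TCP and whose axes are the tool frame's). Camera axes: x right, y up, looking along -z (the intrinsics and any distortion apply to the point x, -y, -z); pixel columns grow to the right and rows downward; lengths in mm; the calibration is good to about 2 mm. A picture is of the moment at which its call begins: read the wrist's pose just before it. camera_params takes no time and is no camera call.
- workorder.finish_job(): hands the job in, once; it reports no verdict.
The state is a dict: "clock": time; "joints": joint angles; "dq": joint speeds; "tau": joint torques, N m; "position": TCP position; "eef_rot": TCP orientation; "contact_force": force on the tool from outside, world axes, zero at the start; "moment": the same for the moment, N m; "gripper_width": finger opening in mm.
Only numpy, scipy, OpenCV 4.12 (cv2) and the standard library are available. Lean on these libraries where they do the work, as an engineer would, in place of code of your own. Each camera call takes 0.05 s, during which the arm holds its last target.

## Task

Finish the conditioning stack of test bars begun on the dark steel grate: across the two white bars lying there lay two of the loose bars at right angles, spaced apart like the bottom pair and each centred on both, then lay the last bar on top, at right angles again, across the middle. Leave the bottom pair in place and do not push the tape roll or the forceps about.

Things in the scene. Friction and masses are not known exactly. Their poses are not given: they have to be found in the camera images.
- grate: square slatted dark steel grate, 190 x 190 mm, immovable; flat top 16 mm above the worktop. Origin at the centre of its underside, z up, x along its slats. Bottom bars lie along y at x = -45 and +45 mm (within 5 mm); second-layer bars belong along x at y = -45 and +45 mm, centres 46 mm above the worktop; the last along y over the middle, centre 66 mm above the worktop
- bar_a_center (a point): plain white plastic square bar, 140 mm long, 20 x 20 mm in section; about 60 g, lying on the worktop. The point is the centre of the bar (10 mm above its underside); x runs along its length, z is up. The three loose bars are alike and any may go in any place
- bar_b_center (a point): plain white plastic square bar, 140 mm long, 20 x 20 mm in section; about 60 g, lying on the worktop. The point is the centre of the bar (10 mm above its underside); x runs along its length, z is up. The three loose bars are alike and any may go in any place
- bar_c_center (a point): plain white plastic square bar, 140 mm long, 20 x 20 mm in section; about 60 g, lying on the worktop. The point is the centre of the bar (10 mm above its underside); x runs along its length, z is up. The three loose bars are alike and any may go in any place
- base_bar_1_center (a point): white plastic bar like the loose ones (140 x 20 x 20 mm), already lying loose on the grate as half of the bottom layer. The point is the centre of the bar; x runs along its length, which is along the grate's y. Its centre lies about 45 mm to the grate's -x side
- base_bar_2_center (a point): white plastic bar like the loose ones (140 x 20 x 20 mm), already lying loose on the grate as half of the bottom layer. The point is the centre of the bar; x runs along its length, which is along the grate's y. Its centre lies about 45 mm to the grate's +x side
- tape_roll_mid (a point): roll of tape lying flat, 53 mm across, 12 mm high; a bystander, the point at its middle
- forceps_mid (a point): steel forceps lying flat, 131 mm long along y, 23 mm wide, 9 mm high; a bystander, the point near its middle
Things that resemble listed ones, but are neither listed nor needed, are in the scene too. Leave any green or yellow look-alike of the part that bears bar_a_center alone.

How it is judged (in metres and radians):
At the end, for the whole second after the job is handed in: Three crossed layers on the grate: bottom pair along its y at x = +-45 mm, second pair along x at y = +-45 mm, last bar along y over the middle; each bar's centre within 25 mm of its place in x and in y and 5 mm in height, its direction within 0.25 rad (x of base_bar_1_center in the frame of grate between -0.07 and -0.02 m and y of base_bar_1_center in the frame of grate between -0.025 and 0.025 m and z of base_bar_1_center in the frame of grate between 0.021 and 0.031 m and angle between the x axis of each of base_bar_1_center, base_bar_2_center and the y axis of grate, either way round below 0.25 rad and x of base_bar_2_center in the frame of grate between 0.02 and 0.07 m and y of base_bar_2_center in the frame of grate between -0.025 and 0.025 m and z of base_bar_2_center in the frame of grate between 0.021 and 0.031 m and (((x of bar_a_center in the frame of grate between -0.025 and 0.025 m and y of bar_a_center in the frame of grate between 0.02 and 0.07 m and z of bar_a_center in the frame of grate between 0.041 and 0.051 m and angle between the x axis of bar_a_center and the x axis of grate, either way round below 0.25 rad) and (x of bar_b_center in the frame of grate between -0.025 and 0.025 m and y of bar_b_center in the frame of grate between -0.07 and -0.02 m and z of bar_b_center in the frame of grate between 0.041 and 0.051 m and angle between the x axis of bar_b_center and the x axis of grate, either way round below 0.25 rad) and (x of bar_c_center in the frame of grate between -0.025 and 0.025 m and y of bar_c_center in the frame of grate between -0.025 and 0.025 m and z of bar_c_center in the frame of grate between 0.061 and 0.071 m and angle between the x axis of bar_c_center and the y axis of grate, either way round below 0.25 rad)) or ((x of bar_a_center in the frame of grate between -0.025 and 0.025 m and y of bar_a_center in the frame of grate between 0.02 and 0.07 m and z of bar_a_center in the frame of grate between 0.041 and 0.051 m and angle between the x axis of bar_a_center and the x axis of grate, either way round below 0.25 rad) and (x of bar_c_center in the frame of grate between -0.025 and 0.025 m and y of bar_c_center in the frame of grate between -0.07 and -0.02 m and z of bar_c_center in the frame of grate between 0.041 and 0.051 m and angle between the x axis of bar_c_center and the x axis of grate, either way round below 0.25 rad) and (x of bar_b_center in the frame of grate between -0.025 and 0.025 m and y of bar_b_center in the frame of grate between -0.025 and 0.025 m and z of bar_b_center in the frame of grate between 0.061 and 0.071 m and angle between the x axis of bar_b_center and the y axis of grate, either way round below 0.25 rad)) or ((x of bar_b_center in the frame of grate between -0.025 and 0.025 m and y of bar_b_center in the frame of grate between 0.02 and 0.07 m and z of bar_b_center in the frame of grate between 0.041 and 0.051 m and angle between the x axis of bar_b_center and the x axis of grate, either way round below 0.25 rad) and (x of bar_a_center in the frame of grate between -0.025 and 0.025 m and y of bar_a_center in the frame of grate between -0.07 and -0.02 m and z of bar_a_center in the frame of grate between 0.041 and 0.051 m and angle between the x axis of bar_a_center and the x axis of grate, either way round below 0.25 rad) and (x of bar_c_center in the frame of grate between -0.025 and 0.025 m and y of bar_c_center in the frame of grate between -0.025 and 0.025 m and z of bar_c_center in the frame of grate between 0.061 and 0.071 m and angle between the x axis of bar_c_center and the y axis of grate, either way round below 0.25 rad)) or ((x of bar_b_center in the frame of grate between -0.025 and 0.025 m and y of bar_b_center in the frame of grate between 0.02 and 0.07 m and z of bar_b_center in the frame of grate between 0.041 and 0.051 m and angle between the x axis of bar_b_center and the x axis of grate, either way round below 0.25 rad) and (x of bar_c_center in the frame of grate between -0.025 and 0.025 m and y of bar_c_center in the frame of grate between -0.07 and -0.02 m and z of bar_c_center in the frame of grate between 0.041 and 0.051 m and angle between the x axis of bar_c_center and the x axis of grate, either way round below 0.25 rad) and (x of bar_a_center in the frame of grate between -0.025 and 0.025 m and y of bar_a_center in the frame of grate between -0.025 and 0.025 m and z of bar_a_center in the frame of grate between 0.061 and 0.071 m and angle between the x axis of bar_a_center and the y axis of grate, either way round below 0.25 rad)) or ((x of bar_c_center in the frame of grate between -0.025 and 0.025 m and y of bar_c_center in the frame of grate between 0.02 and 0.07 m and z of bar_c_center in the frame of grate between 0.041 and 0.051 m and angle between the x axis of bar_c_center and the x axis of grate, either way round below 0.25 rad) and (x of bar_a_center in the frame of grate between -0.025 and 0.025 m and y of bar_a_center in the frame of grate between -0.07 and -0.02 m and z of bar_a_center in the frame of grate between 0.041 and 0.051 m and angle between the x axis of bar_a_center and the x axis of grate, either way round below 0.25 rad) and (x of bar_b_center in the frame of grate between -0.025 and 0.025 m and y of bar_b_center in the frame of grate between -0.025 and 0.025 m and z of bar_b_center in the frame of grate between 0.061 and 0.071 m and angle between the x axis of bar_b_center and the y axis of grate, either way round below 0.25 rad)) or ((x of bar_c_center in the frame of grate between -0.025 and 0.025 m and y of bar_c_center in the frame of grate between 0.02 and 0.07 m and z of bar_c_center in the frame of grate between 0.041 and 0.051 m and angle between the x axis of bar_c_center and the x axis of grate, either way round below 0.25 rad) and (x of bar_b_center in the frame of grate between -0.025 and 0.025 m and y of bar_b_center in the frame of grate between -0.07 and -0.02 m and z of bar_b_center in the frame of grate between 0.041 and 0.051 m and angle between the x axis of bar_b_center and the x axis of grate, either way round below 0.25 rad) and (x of bar_a_center in the frame of grate between -0.025 and 0.025 m and y of bar_a_center in the frame of grate between -0.025 and 0.025 m and z of bar_a_center in the frame of grate between 0.061 and 0.071 m and angle between the x axis of bar_a_center and the y axis of grate, either way round below 0.25 rad)))); the robot touches nothing.
It fails at once if the tape roll is pushed more than 30 mm (distance of tape_roll_mid from where it was at the start of the episode above 0.03 m).
It fails at once if the forceps is pushed more than 30 mm (distance of forceps_mid from where it was at the start of the episode above 0.03 m).
It also fails if it takes over 64 s, if anything falls off the work surface, if the arm or the gripper's body presses on something with over 40 N, if the wrist force passes 120 N, or if a joint passes its speed limit or range.

## Working session

There is one attempt and no reset: what is moved stays moved. The work goes in short steps, Python scripts to look and compute and a tool call to move; the robot and the scene stay as the last step left them, time stands still between calls to the robot, and variables do not carry over. Pictures are saved under pics/ and viewed, and the job is handed in when it is done.

Besides the shell and the picture viewer there is one more tool, called after "Call:" as name([rows], argument=value, ...), one row to a line, values as JSON. jog_arm: Moves the arm, as the interface text tells. Its arguments: {"type":"object","properties":{"moves":{"type":"array","items":{"type":"array","items":{"type":"array","items":{"type":"number"}}}},"squeeze":{"type":"number"}},"required":["moves"]}

```bash
mkdir -p pics; ls
python3 - <<'E'
from rig import telemetry, optics
import cv2
print(telemetry.observe())
for n in ("scene","top","wrist"):
    print(n,optics.camera_params(n))
for n in ("scene","top"):
    im=optics.get_image(n); cv2.imwrite(f"pics/{n}0.png",im[:,:,::-1])
E
```

```text
pics
{'clock': 0.0, 'joints': array([ 1.14401390e+00,  2.76581815e-01,  1.50612458e+00,  3.22355034e-05,
        1.36068577e+00, -1.20953720e-01]), 'dq': array([-1.48075822e-05,  1.09073257e-03, -3.01858435e-04,  1.15533592e-04,
        4.91191884e-04, -3.59380697e-04]), 'tau': array([ 2.44277340e-03, -4.16771364e+01, -2.45807236e+01,  3.70048883e-04,
        1.07524931e-02,  1.76168055e-05]), 'position': array([172.93147709, 547.97059248, 303.05050985]), 'eef_rot': array([ 4.26697729e-04,  8.06563364e-01,  5.91146961e-01, -7.92297545e-04]), 'contact_force': array([-0.17374773, -0.60477896,  0.1173172 ]), 'moment': array([-0.00446546,  0.03443398, -0.01234626]), 'gripper_width': 85.36492452669394}
scene {'vfov': 49.1648580031128, 'cx': 254.33520706905009, 'cy': 186.64294561263435, 'distortion': array([-0.10457923,  0.        ,  0.        ,  0.        ,  0.        ]), 'eye': array([ -79.37410206, -833.45183893,  936.63519934]), 'attitude': array([ 0.85760837,  0.36800906, -0.15243537, -0.32533164])}
top {'vfov': 56.86548125903136, 'cx': 251.00671374398485, 'cy': 190.06311566322015, 'distortion': array([0.03073985, 0.        , 0.        , 0.        , 0.        ]), 'eye': array([ 517.50434553, -160.86607343, 1078.22556877]), 'attitude': array([ 0.70786014,  0.02790665, -0.0287898 , -0.70521372])}
wrist {'vfov': 58.61030176651498, 'cx': 253.93676278082035, 'cy': 193.50948314644248, 'distortion': array([-0.104742,  0.      ,  0.      ,  0.      ,  0.      ]), 'T_tool_cam': array([[ 9.99999480e-01,  9.88994015e-04,  2.49488317e-04,
        -1.02384442e+00],
       [ 1.01958376e-03, -9.62455375e-01, -2.71438045e-01,
        -6.99436329e+01],
       [-2.83292305e-05,  2.71438158e-01, -9.62455882e-01,
        -7.12705457e+01],
       [ 0.00000000e+00,  0.00000000e+00,  0.00000000e+00,
         1.00000000e+00]])}
```

View pics/top0.png

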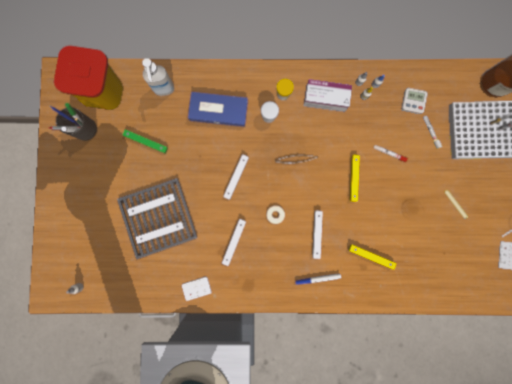

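View pics/scene0.png

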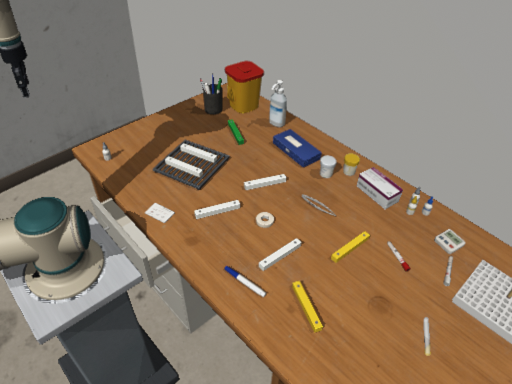

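Top view: grate at about (157,217) with white bars at (152,205) and (160,233). White loose candidates are (236,177), (234,242) and (318,234). Look-alikes: green bar (145,141), yellow bars (355,178) and (373,257), white labels/cards (197,289) and (211,107), and the white-blue pen (318,278). By the description I choose the three plain white bars, and next I'll crop and measure them.

```bash
cat > h.py <<'E'
import numpy as np, cv2
from scipy.spatial.transform import Rotation as R
from rig import telemetry, optics
def K(p):
    f=192/np.tan(np.radians(p['vfov']/2)); return np.array([[f,0,p['cx']],[0,f,p['cy']],[0,0,1.]])
def pose(name,st=None):
    p=optics.camera_params(name)
    if name!='wrist':
        q=p['attitude']; return p,R.from_quat([q[1],q[2],q[3],q[0]]).as_matrix(),np.array(p['eye'])
    q=st['eef_rot']; Rt=R.from_quat([q[1],q[2],q[3],q[0]]).as_matrix()
    T=p['T_tool_cam']; return p,Rt@T[:3,:3],np.array(st['position'])+Rt@T[:3,3]
def rays(uv,name,z,st=None):
    p,Rm,e=pose(name,st)
    n=cv2.undistortPoints(np.array(uv,float).reshape(-1,1,2),K(p),np.array(p['distortion'])).reshape(-1,2)
    d=np.c_[n[:,0],-n[:,1],-np.ones(len(n))]@Rm.T
    return e+d*((z-e[2])/d[:,2])[:,None]
def project(P,name,st=None):
    p,Rm,e=pose(name,st); c=(np.array(P,float).reshape(-1,3)-e)@Rm
    c=c*[1,-1,-1]
    return cv2.projectPoints(c.reshape(-1,1,3),np.zeros(3),np.zeros(3),K(p),np.array(p['distortion']))[0].reshape(-1,2)
def white(im,vmin=190,smax=60):
    h=cv2.cvtColor(im,cv2.COLOR_RGB2HSV); return ((h[:,:,2]>vmin)&(h[:,:,1]<smax)).astype(np.uint8)*255
def bars(im,name,zf,st=None,**k):
    """contours -> rays on plane z=zf(centre) -> minAreaRect in mm"""
    out=[]
    for c in cv2.findContours(white(im,**k),cv2.RETR_EXTERNAL,cv2.CHAIN_APPROX_NONE)[0]:
        if cv2.contourArea(c)<120: continue
        P=rays(c.reshape(-1,2),name,zf,st)[:,:2].astype(np.float32)
        (x,y),(w,h),a=cv2.minAreaRect(P)
        if w<h: a+=90; w,h=h,w
        a=(a+90)%180-90
        out.append((c.reshape(-1,2).mean(0).round(0),round(x,1),round(y,1),round(w,1),round(h,1),round(float(np.radians(a)),3)))
    return out
E
python3 - <<'E'
from h import *
im=cv2.imread('pics/top0.png')[:,:,::-1].copy()
for z in (20,36):
  print(z)
  for b in bars(im,'top',z): print(b)
cv2.imwrite('pics/crop0.png',cv2.resize(im[140:290,110:340][:,:,::-1],None,fx=3.4,fy=3.4,interpolation=cv2.INTER_CUBIC))
cv2.imwrite('pics/mask0.png',white(im))
im=cv2.imread('pics/scene0.png')[:,:,::-1].copy()
for b in bars(im,'scene',10): print(b)
E
```

```text
20
(array([234., 363.]), 102.3, -103.8, 103.3, 100.7, -1.569)
(array([196., 289.]), 313.7, -2.9, 78.0, 49.4, -1.277)
(array([506., 255.]), 416.6, -902.5, 75.8, 30.9, -0.062)
(array([159., 232.]), 476.2, 109.5, 139.6, 18.7, -1.245)
(array([234., 242.]), 447.7, -111.4, 139.6, 20.2, -0.38)
(array([318., 235.]), 471.7, -360.5, 139.2, 19.1, -0.06)
(array([275., 214.]), 529.9, -233.7, 50.5, 47.7, -0.0)
(array([151., 204.]), 558.5, 136.7, 139.4, 19.4, -1.227)
(array([236., 177.]), 643.1, -116.4, 139.2, 20.4, -0.417)
(array([270., 110.]), 845.8, -219.0, 48.7, 46.5, -1.569)
(array([211., 107.]), 856.3, -39.0, 67.9, 23.1, 1.475)
(array([470., 127.]), 789.8, -825.1, 166.3, 102.3, 0.036)
(array([328.,  95.]), 894.7, -397.0, 131.5, 48.8, 1.432)
36
(array([234., 363.]), 108.6, -104.6, 101.7, 99.2, -1.569)
(array([196., 289.]), 316.8, -5.3, 76.9, 48.6, -1.277)
(array([506., 255.]), 418.1, -891.3, 74.6, 30.5, -0.062)
(array([159., 232.]), 476.8, 105.4, 137.5, 18.5, -1.245)
(array([234., 242.]), 448.7, -112.2, 137.5, 19.9, -0.38)
(array([318., 235.]), 472.4, -357.5, 137.1, 18.8, -0.06)
(array([275., 
[... 478 characters left out ...]
80.8, 48.0, 1.567)
(array([ 52., 289.]), -66.2, -52.2, 134.1, 46.9, -0.771)
(array([488., 292.]), 806.1, -845.6, 170.5, 161.3, 0.026)
(array([279., 253.]), 474.8, -355.3, 141.7, 19.7, -0.055)
(array([  9., 237.]), -83.3, 196.6, 72.5, 60.1, 1.254)
(array([138., 237.]), 206.0, -45.7, 179.7, 33.3, 1.552)
(array([264., 218.]), 530.1, -234.5, 51.2, 49.2, 1.456)
(array([159., 212.]), 306.1, -5.1, 74.3, 49.0, -1.261)
(array([217., 207.]), 452.4, -103.2, 139.5, 20.6, -0.374)
(array([265., 179.]), 649.9, -108.0, 140.7, 20.8, -0.415)
(array([379., 182.]), 930.9, -365.0, 133.9, 48.7, 1.429)
(array([183., 166.]), 485.2, 127.1, 147.1, 34.1, -1.234)
(array([198., 152.]), 567.7, 155.0, 146.6, 35.3, -1.229)
```

View pics/crop0.png

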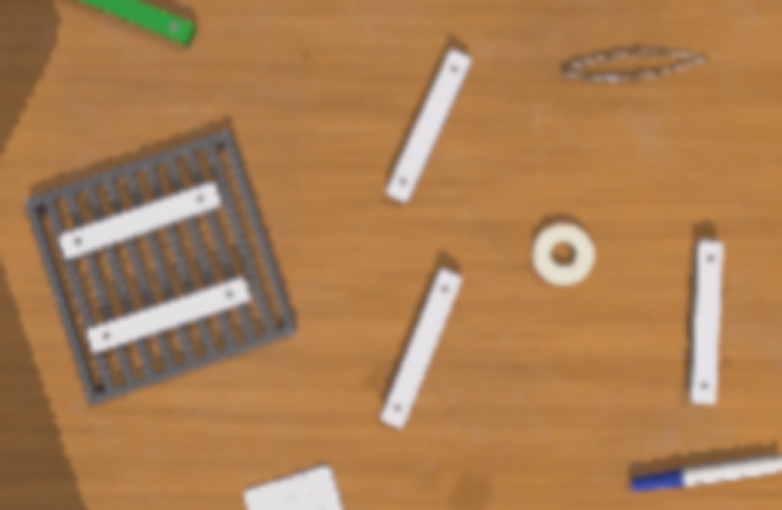

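The crop confirms three plain white bars with round end holes. They measure 139-140 x 19-20 mm, matching the spec. Next I'll measure the grate outline and cross-check in the scene view.

Run:
```python
from h import *
im=cv2.imread('pics/scene0.png')[:,:,::-1].copy()
for b in bars(im,'scene',20): 
    if 130<b[3]<150: print(b)
im=cv2.imread('pics/top0.png')[:,:,::-1].copy()
hsv=cv2.cvtColor(im,cv2.COLOR_RGB2HSV)
m=((hsv[:,:,1]<70)&(hsv[:,:,2]<150)).astype(np.uint8)*255
m[:150]=0;m[275:]=0;m[:,:105]=0;m[:,215:]=0
m=cv2.morphologyEx(m,cv2.MORPH_OPEN,np.ones((2,2),np.uint8))
n,l,s,_=cv2.connectedComponentsWithStats(m); i=1+s[1:,4].argmax()
c=np.argwhere(l==i)[:,::-1]
h=cv2.convexHull(c.astype(np.float32)).reshape(-1,2)
print(s[i],cv2.minAreaRect(h))
for z in (8,16):
  print(z,cv2.minAreaRect(rays(h,'top',z)[:,:2].astype(np.float32)))
```

```text
(array([ 52., 289.]), -66.3, -60.6, 132.7, 46.4, -0.771)
(array([279., 253.]), 468.9, -360.5, 140.2, 19.5, -0.055)
(array([217., 207.]), 446.6, -111.0, 138.0, 20.3, -0.374)
(array([265., 179.]), 642.0, -115.8, 139.2, 20.6, -0.415)
(array([379., 182.]), 920.0, -370.0, 132.4, 48.1, 1.429)
(array([183., 166.]), 479.1, 116.7, 145.5, 33.7, -1.234)
(array([198., 152.]), 560.7, 144.3, 145.0, 34.9, -1.229)
[ 119  180   79   80 1349] ((157.55001831054688, 219.14999389648438), (63.87800216674805, 64.1942367553711), 71.56504821777344)
8 ((515.9432983398438, 117.86500549316406), (190.67678833007812, 190.34622192382812), 19.386611938476562)
16 ((515.9548950195312, 115.7814712524414), (189.25146484375, 188.92337036132812), 19.386611938476562)
```

Both views agree within 3 mm. The grate centre is about (516,117), with its x axis at 0.338 rad and a 189 mm side. Bar A is at (447.5,-111) and 1.19 rad is its jaw heading. Moving there now.

Call:
jog_arm([
  [[0.023, -0.055, 0, -0.0093, -1], [0.023, -0.055, 0, -0.0093, -1], [0.023, -0.055, 0, -0.0093, -1], [0.023, -0.055, 0, -0.0093, -1], [0.023, -0.055, 0, -0.0093, -1], [0.023, -0.055, 0, -0.0093, -1], [0.023, -0.055, 0, -0.0093, -1], [0.023, -0.055, 0, -0.0093, -1]],
], squeeze=50)

```text
clock: 1.1
position: [357.3, 106.6, 303.9]
eef_rot: [0.0, 0.828, 0.561, 0.0]
contact_force: [1.0, 0.5, -0.0]
gripper_width: 85.3
```

Call:
jog_arm([
  [[0.0225, -0.0545, 0, 0, -1], [0.0225, -0.0545, 0, 0, -1], [0.0225, -0.0545, 0, 0, -1], [0.023, -0.054, 0, 0, -1], [0, 0, -0.05, 0, -1], [0, 0, -0.05, 0, -1], [0, 0, -0.04, 0, -1], [0, 0, 0, 0, -1]],
])

```text
clock: 2.1
position: [445.4, -108.3, 161.3]
eef_rot: [-0.003, 0.828, 0.561, -0.002]
contact_force: [-0.3, -0.3, 0.2]
gripper_width: 85.1
```

Run:
```python
from h import *
st=telemetry.observe(); im=optics.get_image('wrist'); print(st['position'],2*np.arctan2(st['eef_rot'][2],st['eef_rot'][1]))
cv2.imwrite('pics/w1.png',im[:,:,::-1])
for b in bars(im,'wrist',20,st): print(b)
```

```text
[ 445.36911472 -108.34794955  161.32964777] 1.1903509854261025
(array([159., 342.]), 516.2, -214.4, 35.9, 15.2, 0.16)
(array([506., 199.]), 504.7, 57.3, 21.2, 16.3, 0.319)
(array([252., 203.]), 446.1, -111.6, 138.6, 19.3, -0.377)
```

View pics/w1.png

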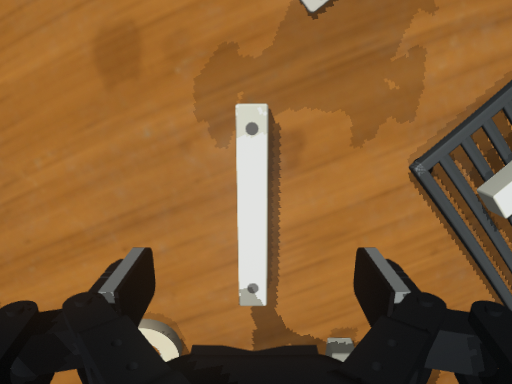

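Wrist view: the bar is centred at (252,203), measured at (446,-112) and 139x19 mm, in line between the jaws; the tape roll is clear at (160,340). Descending.

Call:
jog_arm([
  [[0.0015, -0.003, -0.042, 0, -1], [0, 0, -0.042, 0, -1], [0, 0, 0, 0, -0.5], [0, 0, 0, 0, 0.2], [0, 0, 0, 0, 1], [0, 0, 0, 0, 1], [0, 0, 0, 0, 1], [0, 0, 0, 0, 1]],
])

```text
clock: 3.15
position: [450.3, -112.6, 81.8]
eef_rot: [0.002, 0.828, 0.561, 0.001]
contact_force: [-0.3, -0.0, 6.7]
gripper_width: 18.3
```

Call:
jog_arm([
  [[0, 0, 0.05, 0, 1], [0, 0, 0.05, 0, 1], [0.009, 0.045, 0.01, 0.119, 1], [0.009, 0.045, 0, 0.119, 1], [0.009, 0.045, 0, 0.119, 1], [0.009, 0.045, 0, 0.119, 1], [0.009, 0.046, 0, 0.119, 1], [0.009, 0.046, 0, 0.12, 1]],
])

```text
clock: 4.15
position: [503.3, 161.4, 190.9]
eef_rot: [0.001, 0.578, 0.816, 0.001]
contact_force: [0.4, -0.1, -0.2]
gripper_width: 18.6
```

Run:
```python
from h import *
st=telemetry.observe(); im=optics.get_image('wrist'); print(st['position'],2*np.arctan2(st['eef_rot'][2],st['eef_rot'][1]),st['contact_force'],st['gripper_width'])
cv2.imwrite('pics/w2.png',im[:,:,::-1])
for b in bars(im,'wrist',36,st): print(b)
t=optics.get_image('scene');cv2.imwrite('pics/s2.png',t[:,:,::-1])
```

```text
[503.27918124 161.41750626 190.90211406] 1.9097120345515612 [ 0.43120926 -0.10420463 -0.19322988] 18.59406963166335
(array([156., 252.]), 564.4, 106.8, 87.5, 21.8, -1.22)
(array([219., 185.]), 511.5, 152.4, 208.3, 130.7, 0.887)
```

View pics/w2.png

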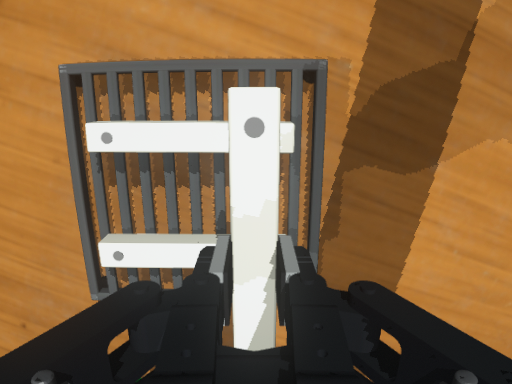

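View pics/s2.png

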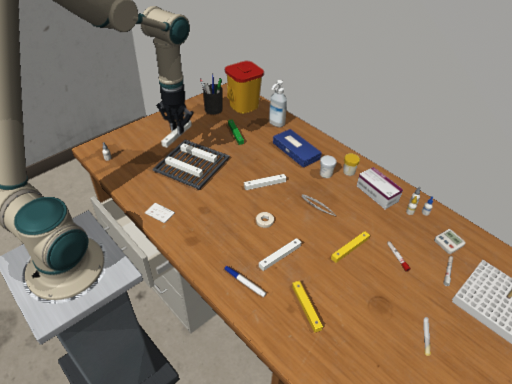

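The bar is held and aligned over the +y slot (wrist: bar at (254,200), across the base bars). Lowering by 73 mm.

Call:
jog_arm([
  [[0, 0, -0.035, 0, 1], [0, 0, -0.028, 0, 1], [0, 0, -0.007, 0, 1], [0, 0, -0.003, 0, 1], [0, 0, 0, 0, 1], [0, 0, 0, 0, 0.4], [0, 0, 0, 0, 0], [0, 0, 0, 0, 0]],
])

```text
clock: 5.25
position: [503.3, 159.9, 117.2]
eef_rot: [0.0, 0.579, 0.815, 0.0]
contact_force: [0.4, 0.1, -0.0]
gripper_width: 42.9
```

Call:
jog_arm([
  [[0, 0, 0.04, 0, 0], [0, 0, 0.04, 0, -0.5], [0.0232, -0.046, 0, -0.126, -1], [0.0232, -0.046, 0, -0.126, -1], [0.0232, -0.046, 0, -0.126, -1], [0.0232, -0.046, 0, -0.126, -1], [0.0232, -0.046, -0.01, -0.126, -1], [0.0232, -0.046, -0.01, -0.125, -1]],
])

```text
clock: 6.25
position: [643.0, -117.7, 176.8]
eef_rot: [0.0, 0.84, 0.542, 0.0]
contact_force: [1.3, 0.9, 0.5]
gripper_width: 85.4
```

Run:
```python
from h import *
st=telemetry.observe(); im=optics.get_image('wrist'); print(st['position'],2*np.arctan2(st['eef_rot'][2],st['eef_rot'][1]))
cv2.imwrite('pics/w3.png',im[:,:,::-1])
for b in bars(im,'wrist',20,st): print(b)
t=optics.get_image('top');cv2.imwrite('pics/t3.png',t[:,:,::-1])
cv2.imwrite('pics/t3c.png',cv2.resize(t[140:290,100:300][:,:,::-1],None,fx=3.5,fy=3.5))
```

```text
[ 643.03043632 -117.71492357  176.76475862] 1.1463169691707862
(array([256., 190.]), 641.4, -116.4, 138.8, 19.4, -0.418)
(array([ 38., 122.]), 529.7, -231.6, 50.6, 50.5, -1.029)
```

View pics/w3.png

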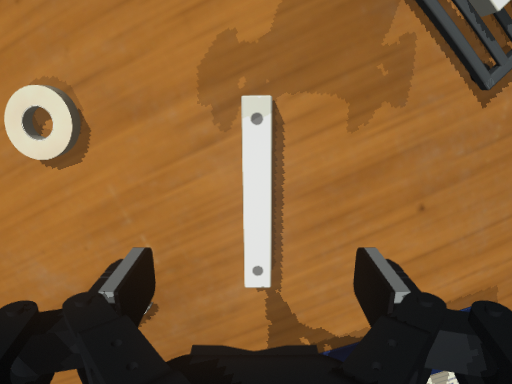

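View pics/t3c.png

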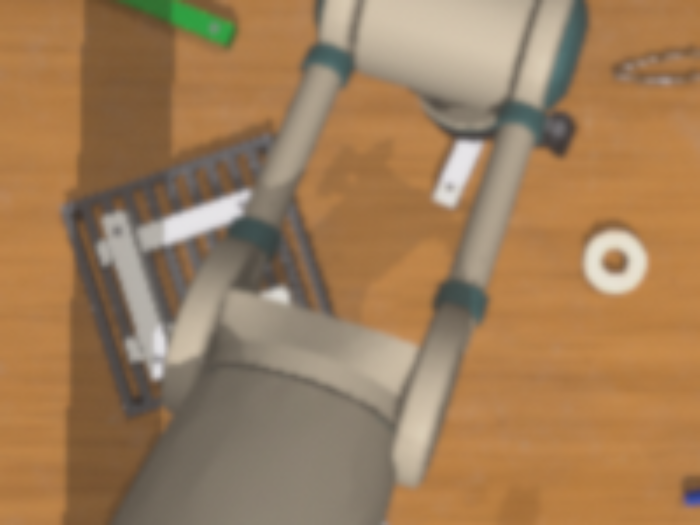

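Wrist: bar B is centred at (256,190), measured at (641.4,-116.4). Top: the first bar lies across both base bars. The forceps and tape are clear. Descending 97 mm.

Call:
jog_arm([
  [[-0.0015, 0.001, -0.05, 0, -1], [0, 0, -0.047, 0, -1], [0, 0, 0, 0, -0.5], [0, 0, 0, 0, 0.2], [0, 0, 0, 0, 1], [0, 0, 0, 0, 1], [0, 0, 0, 0, 1], [0, 0, 0, 0, 1]],
])

```text
clock: 7.35
position: [642.2, -115.4, 82.4]
eef_rot: [0.002, 0.839, 0.544, 0.002]
contact_force: [-0.3, 0.5, 6.1]
gripper_width: 18.4
```

Call:
jog_arm([
  [[0, 0, 0.05, 0, 1], [0, 0, 0.05, 0, 1], [-0.0184, 0.0317, 0.01, 0.126, 1], [-0.0184, 0.0317, 0, 0.126, 1], [-0.0184, 0.0317, 0, 0.126, 1], [-0.0184, 0.0317, 0, 0.126, 1], [-0.0184, 0.0317, 0, 0.126, 1], [-0.0185, 0.0315, 0, 0.127, 1]],
])

```text
clock: 8.35
position: [529.6, 75.8, 190.6]
eef_rot: [0.0, 0.577, 0.817, 0.0]
contact_force: [0.3, 0.2, 0.1]
gripper_width: 18.4
```

Run:
```python
from h import *
st=telemetry.observe(); im=optics.get_image('wrist'); print(st['position'],2*np.arctan2(st['eef_rot'][2],st['eef_rot'][1]),st['gripper_width'])
cv2.imwrite('pics/w4.png',im[:,:,::-1])
```

```text
[529.62676574  75.82393116 190.63736208] 1.9116632478295776 18.43821021507129
```

View pics/w4.png

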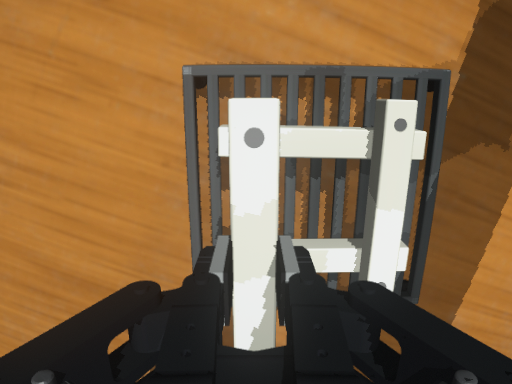

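Bar B is held over the -y slot with bar A in place at (393,190), parallel to it. Lowering.

Call:
jog_arm([
  [[0.001, -0.001, -0.035, 0, 1], [0, 0, -0.028, 0, 1], [0, 0, -0.007, 0, 1], [0, 0, -0.003, 0, 1], [0, 0, 0, 0, 1], [0, 0, 0, 0, 0.4], [0, 0, 0, 0, 0], [0, 0, 0, 0, 0]],
])

```text
clock: 9.4
position: [531.5, 73.8, 117.1]
eef_rot: [0.0, 0.579, 0.816, 0.0]
contact_force: [0.5, -0.5, -0.3]
gripper_width: 42.7
```

Call:
jog_arm([
  [[0, 0, 0.05, 0, 0], [0, 0, 0.04, 0, -0.5], [-0.008, -0.0575, 0, -0.066, -1], [-0.008, -0.0575, 0, -0.066, -1], [-0.008, -0.0575, 0, -0.066, -1], [-0.008, -0.0575, 0, -0.066, -1], [-0.008, -0.0575, 0, -0.066, -1], [-0.008, -0.0575, 0, -0.066, -1]],
])

```text
clock: 10.4
position: [482.9, -273.0, 207.0]
eef_rot: [0.0, 0.729, 0.685, 0.0]
contact_force: [-0.1, 0.1, -0.0]
gripper_width: 85.5
```

Call:
jog_arm([
  [[-0.006, -0.045, 0, 0, -1], [-0.007, -0.044, 0, 0, -1], [0, 0, -0.025, 0, -1], [0, 0, 0, 0, -1], [0, 0, 0, 0, -1], [0, 0, 0, 0, -1], [0, 0, 0, 0, -1], [0, 0, 0, 0, -1]],
])

```text
clock: 11.4
position: [470.6, -360.0, 182.4]
eef_rot: [0.0, 0.728, 0.686, 0.0]
contact_force: [-0.1, 0.3, 0.1]
gripper_width: 85.8
```

Run:
```python
from h import *
st=telemetry.observe(); im=optics.get_image('wrist'); print(st['position'],2*np.arctan2(st['eef_rot'][2],st['eef_rot'][1]))
cv2.imwrite('pics/w5.png',im[:,:,::-1])
for b in bars(im,'wrist',20,st): print(b)
t=optics.get_image('top');cv2.imwrite('pics/t5.png',t[:,:,::-1])
for z in (36,56):
  for b in bars(t,'top',z): print(z,b)
cv2.imwrite('pics/t5c.png',cv2.resize(t[165:275,100:230][:,:,::-1],None,fx=5,fy=5))
```

```text
[ 470.55248633 -359.96362486  182.42508756] 1.512130623203626
(array([418., 253.]), 521.9, -235.6, 50.3, 41.0, 0.807)
(array([254., 191.]), 470.2, -360.5, 138.1, 19.3, -0.069)
(array([200.,   9.]), 341.9, -387.5, 77.6, 7.7, -1.419)
36 (array([338., 377.]), 75.3, -407.7, 57.3, 20.8, -0.816)
36 (array([234., 361.]), 108.6, -114.3, 99.3, 82.1, 0.005)
36 (array([196., 289.]), 316.8, -5.2, 77.2, 48.7, -1.275)
36 (array([397., 275.]), 358.3, -583.9, 79.9, 19.1, -0.844)
36 (array([506., 255.]), 418.0, -891.3, 77.6, 30.5, -0.063)
36 (array([374., 252.]), 421.9, -518.6, 134.6, 70.6, 0.798)
36 (array([352., 231.]), 483.5, -456.1, 78.9, 18.2, -0.794)
36 (array([275., 214.]), 530.4, -233.4, 49.9, 47.5, -0.784)
36 (array([136., 221.]), 508.9, 172.8, 120.5, 29.6, 0.317)
36 (array([482., 129.]), 783.8, -844.9, 165.2, 160.5, 0.001)
36 (array([415., 100.]), 872.8, -650.4, 66.6, 60.6, -0.215)
36 (array([329.,  95.]), 889.1, -393.4, 130.3, 49.1, 1.427)
36 (array([151.,  71.]), 959.5, 145.4, 81.9, 46.9, 0.715)
56 (array([338., 377.]), 83.8, -402.9, 56.2, 20.4, -0.816)
56 (array([234., 361.]), 116.5, -115.2, 97.4, 80.5, 0.005)
56 (array([196., 289.]), 320.6, -8.2, 75.7, 47.7, -1.275)
56 (array([397., 275.]), 361.4, -575.8, 78.4, 18.7, -0.844)
56 (array([506., 255.]), 419.9, -877.2, 76.1, 29.9, -0.063)
56 (array([374., 252.]), 423.7, -511.7, 132.1, 69.3, 0.798)
56 (array([352., 231.]), 484.1, -450.4, 77.4, 17.9, -0.794)
56 (array([275., 214.]), 530.2, -232.0, 48.9, 46.6, -0.784)
56 (array([136., 221.]), 509.0, 166.4, 118.2, 29.0, 0.317)
56 (array([482., 129.]), 778.7, -831.8, 162.0, 157.4, 0.001)
56 (array([415., 100.]), 866.0, -641.0, 65.3, 59.4, -0.215)
56 (array([329.,  95.]), 882.0, -389.0, 127.8, 48.1, 1.427)
56 (array([151.,  71.]), 951.0, 139.6, 80.4, 46.0, 0.715)
```

View pics/w5.png

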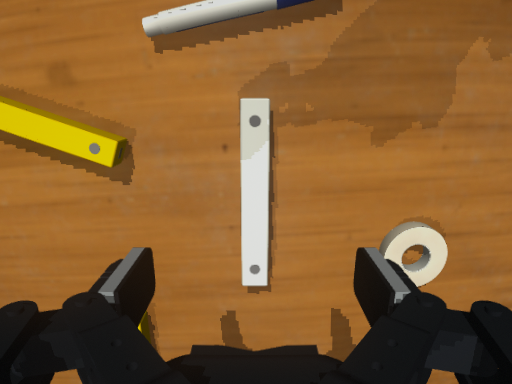

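View pics/t5c.png

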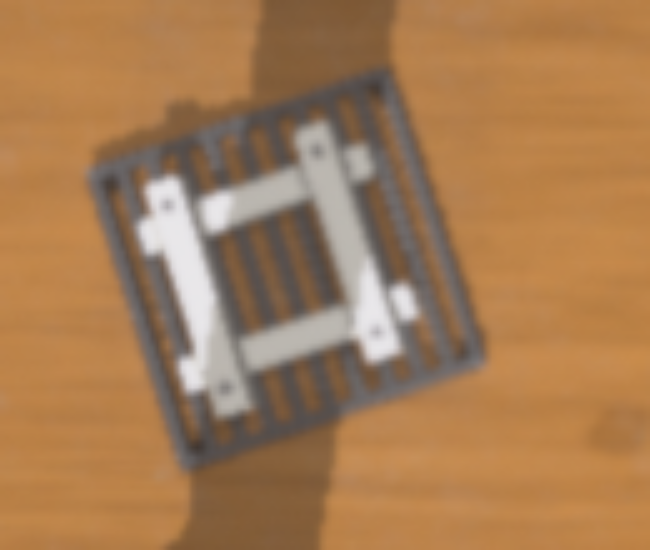

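Stack at this stage: the second pair lies parallel across both base bars. Bar C is centred at (254,191) in the wrist view, and the tape (414,253) and yellow bar end (122,150) are outside the finger paths. Descending, then checking hole positions on the second layer.

Call:
jog_arm([
  [[0, 0, -0.052, 0, -1], [0, 0, -0.05, 0, -1], [0, 0, 0, 0, -0.5], [0, 0, 0, 0, 0.2], [0, 0, 0, 0, 1], [0, 0, 0, 0, 1], [0, 0, 0, 0, 1], [0, 0, 0, 0, 1]],
])

```text
clock: 12.5
position: [471.3, -361.1, 82.2]
eef_rot: [0.002, 0.728, 0.686, 0.0]
contact_force: [-0.3, 0.4, 6.8]
gripper_width: 18.3
```

Run:
```python
from h import *
h=np.array([[168,204],[225,387],[317,150],[377,331]])/5+[100,165]
P=rays(h,'top',56)[:,:2]
c=np.array([516.2,116.5]);t=.338;x=np.array([np.cos(t),np.sin(t)]);y=np.array([-x[1],x[0]])
for i in (0,2):
    m=(P[i]+P[i+1])/2; d=P[i]-P[i+1]; print(m,(m-c)@x,(m-c)@y,np.arctan2(d@y,d@x))
```

```text
[501.04366788 157.07858063] -0.8428885664584524 43.30848817854812 -0.008529043296115363
[532.63885722  72.10868474] 0.7885417804307787 -47.33078383778075 0.0026029475506147465
```

The second layer is within 3 mm of its places. Lifting bar C and carrying it over.

Call:
jog_arm([
  [[0, 0, 0.055, 0, 1], [0, 0, 0.055, 0, 1], [0.005, 0.053, 0.02, -0.13, 1], [0.005, 0.053, 0, -0.13, 1], [0.005, 0.053, 0, -0.13, 1], [0.005, 0.053, 0, -0.13, 1], [0.005, 0.053, 0, -0.13, 1], [0.005, 0.053, 0, -0.13, 1]],
])

```text
clock: 13.5
position: [500.4, -40.5, 210.9]
eef_rot: [0.001, 0.935, 0.356, 0.001]
contact_force: [1.3, 0.4, -1.0]
gripper_width: 18.4
```

Call:
jog_arm([
  [[0.005, 0.053, 0, -0.13, 1], [0.005, 0.053, 0, -0.13, 1], [0.005, 0.053, 0, -0.128, 1], [0, 0, 0, 0, 1], [0, 0, 0, 0, 1], [0, 0, 0, 0, 1], [0, 0, 0, 0, 1], [0, 0, 0, 0, 1]],
])

```text
clock: 14.5
position: [515.4, 116.0, 210.0]
eef_rot: [0.0, 0.985, 0.17, 0.0]
contact_force: [-1.0, 0.5, -0.9]
gripper_width: 18.5
```

Run:
```python
from h import *
st=telemetry.observe(); im=optics.get_image('wrist'); print(st['position'],2*np.arctan2(st['eef_rot'][2],st['eef_rot'][1]),st['gripper_width'])
cv2.imwrite('pics/w6.png',im[:,:,::-1])
```

```text
[515.40011814 116.00198893 209.96793816] 0.34221008037126044 18.512746844870577
```

View pics/w6.png

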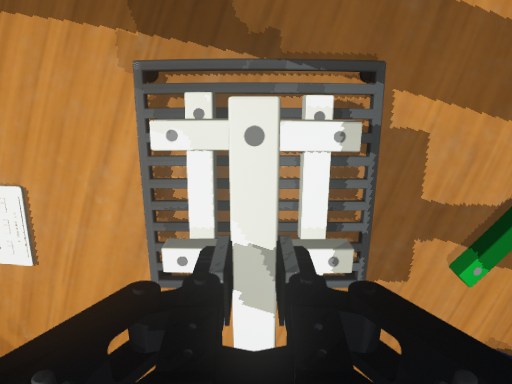

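Bar C is centred and aligned over the crossing pairs (bar at (254,220)). Lowering to TCP z ≈ 137 mm.

Call:
jog_arm([
  [[0.001, 0, -0.035, 0, 1], [0, 0, -0.027, 0, 1], [0, 0, -0.007, 0, 1], [0, 0, -0.003, 0, 1], [0, 0, -0.001, 0, 1], [0, 0, 0, 0, 0.4], [0, 0, 0, 0, 0], [0, 0, 0, 0, 0]],
])

```text
clock: 15.55
position: [516.6, 116.9, 137.2]
eef_rot: [0.0, 0.985, 0.171, 0.0]
contact_force: [-0.6, -0.2, 0.6]
gripper_width: 42.5
```

Call:
jog_arm([
  [[0, 0, 0.04, 0, 0], [0, 0, 0.05, 0, 0], [0, 0, 0.05, 0, 0], [-0.01, -0.05, 0, 0, 0], [-0.01, -0.05, 0, 0, 0], [-0.01, -0.05, 0, 0, 0], [-0.01, -0.05, 0, 0, 0], [-0.01, -0.05, 0, 0, 0]],
])

```text
clock: 16.55
position: [465.9, -134.6, 277.1]
eef_rot: [0.0, 0.985, 0.171, 0.0]
contact_force: [1.0, 0.3, 0.0]
gripper_width: 42.5
```

Call:
jog_arm([
  [[-0.01, -0.05, 0, 0, 0], [-0.01, -0.05, 0, 0, 0], [-0.01, -0.05, 0, 0, 0], [0, 0, 0, 0, 0], [0, 0, 0, 0, 0], [0, 0, 0, 0, 0], [0, 0, 0, 0, 0], [0, 0, 0, 0, 0]],
])

```text
clock: 17.55
position: [436.6, -282.4, 277.1]
eef_rot: [0.0, 0.985, 0.172, 0.0]
contact_force: [0.6, -0.2, -0.6]
gripper_width: 42.3
```

Run:
```python
from h import *
t=optics.get_image('top');s=optics.get_image('scene')
cv2.imwrite('pics/t7.png',t[:,:,::-1])
a=cv2.resize(t[165:275,100:230],None,fx=4,fy=4);b=cv2.resize(s[130:200,145:240],None,fx=4,fy=4)
cv2.imwrite('pics/t7c.png',a[:,:,::-1]);cv2.imwrite('pics/s7c.png',b[:,:,::-1])
```

```text
(no output)
```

View pics/t7c.png

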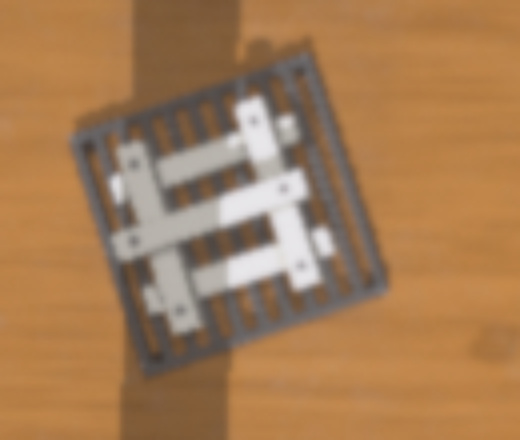

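View pics/s7c.png

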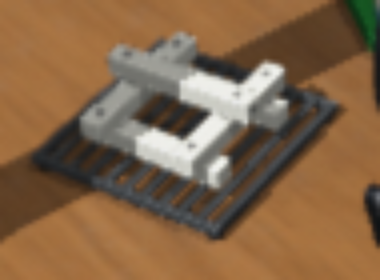

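View pics/t7.png

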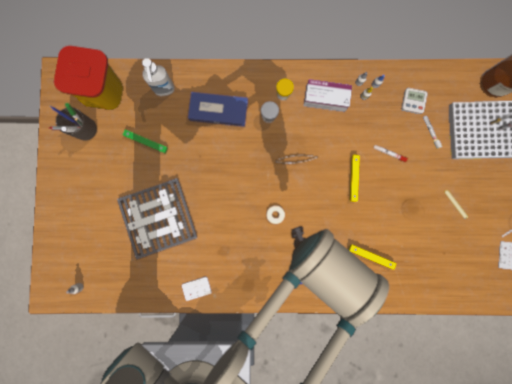

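The stack stands with three crossed layers. The tape (275,214) and forceps (296,158) are where they were. I'll check the hole positions numerically, then hand in.

Run:
```python
from h import *
c=np.array([516.2,116.5]);t=.338;x=np.array([np.cos(t),np.sin(t)]);y=np.array([-x[1],x[0]])
for z,p in ((76,[[135,241],[284,188]]),(56,[[134,163],[180,310]]),(56,[[254,121],[301,265]])):
    P=rays(np.array(p)/4+[100,165],'top',z)[:,:2]; m=P.mean(0)-c; d=P[1]-P[0]; print(m@x,m@y,np.arctan2(d@y,d@x),np.hypot(*d))
from rig import workorder
s=telemetry.observe(); print(s['clock'],s['dq'].round(3))
print(workorder.finish_job())
```

```text
-0.2679696870417535 -1.897042209732056 -1.5614424893677914 109.63048255801749
-0.861998878186285 43.46410751598114 3.134372880378964 110.45871489659595
0.40099811261305973 -47.13081190322667 3.1396720033693 109.11312601082444
17.65 [-0.005  0.001 -0.001 -0.001  0.    -0.001]
the job is handed in; nothing more can be done
None
```

I finished the stack and handed the job in at 17.65 s. The two nearer white bars lie across the bottom pair, and the third lies on top across the middle.

The last overhead check, in the grate's frame:

| Bar | x (mm) | y (mm) | Angle error (rad) |
|---|---|---|---|
| Second layer, +y side | -0.9 | 43.5 | under 0.01 |
| Second layer, -y side | 0.4 | -47.1 | under 0.01 |
| Top bar | -0.3 | -1.9 | under 0.01 |

- **Not measured:** I judged the heights from the pictures and from the arm's height at release. I did not re-measure the bottom pair after stacking; the last pictures show them unmoved by eye, and they started at about ±43 mm.
- **Bystanders:** The tape roll and forceps showed at the same pixels as at the start.
- **Disagreement:** The gripper read an 18.4 mm opening on the 20 mm bars, and about 6 to 7 N upward while closing on each one. All three grips held, and the bars came down where intended.
- **Arm:** It was clear of the stack, touching nothing, when I handed in.

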